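Bolt the carver's tool chest

ROBOT

A 6-joint arm with a two-finger parallel gripper is mounted at the origin on the work surface. World frame = base frame: x ahead of the robot, y to its left, z up, the work surface at z = 0. Lengths are in m, angles in rad, forces in N, time in s.
With the tool pointing down it reaches from about 0.35 to 0.775 m from the base axis. Payload 7.3 kg.
Tool frame: the origin (TCP) lies at the very end of the fingers, on their centre line; the grasp point (between the pads) lies 19 mm behind it; z points along the fingers, y is the line along which they close (so a half turn about z gives the same grasp; the last joint's range is limited). The gripper opens to 92 mm and grips with 3 to 60 N. Pads are 19 mm wide; open, the fingers measure 130 mm over their backs; the gripper's body (75 mm by 190 mm) begins 47 mm behind the grasp point.
Start: joints at [-1.47, 0.342, 1.524, -0, 1.275, -0.146], TCP at [0.128, -0.509, 0.227] pointing down, gripper open.
Joint ranges: [-2.53, 2.53], [-0.77, 2.02], [0.04, 2.7], [-1, 4.14], [0.28, 2.66], [-3.11, 3.11]. Speed limits (rad/s): [2.57, 2.57, 3.14, 3.14, 3.14, 3.14].

INTERFACE

Orientations are given as [roll, pitch, yaw] about the fixed x, y, z axes, in that order (R = Rz(yaw) Ry(pitch) Rx(roll)).
In Python, from cell import observe, read_camera, get_calibration, hand_in, search_frame gives the robot as it stands.
- The arm moves only by the tool step_arm, never from a script. Its argument "commands" is a list of rows, each an object with "translation": the shift along the tool's x, y, z in mm, a list of three; "roll": the turn about the tool's z in rad. In form: [{"translation": [x, y, z], "roll": roll}, ...]. A call has 1 to 20 rows; each row shifts and turns the commanded pose from where the row before left it, along the tool's axes as they then stand; what a row does not reach is not made up. A row lasts 1/12 s, in which the tool goes at most 41.7 mm and 7.16 degrees, less where a joint would pass 70% of its speed; a pose out of reach is approached as far as the arm can. A call is refused whole if a number of a shift passes 41.7 or a number of a turn 0.125, either way. A call with a gripper value outside its range is refused whole. "fingers" is the opening, from 0 (shut) to 1 (fully open), set as the call begins (left out, the last holds). The fingers move at their own pace and stop on an object; "grip_force" is the grip in N (left out, the last holds). Time passes only in rows, so rows that do not move let the fingers close. It gives the time, the measured TCP pose, the force, the opening and the grip force at its end, in the units of the state.
- observe(): the state, without advancing time (a new reading comes with each control period).
- read_camera(name): name is "scene" or "top"; returns the picture (480x640x3 uint8, red, green, blue); there is no depth.
- get_calibration(name): a dict with "camera_matrix" (3x3 intrinsics, pixels), "world_from_camera" (4x4, takes a point from camera to world coordinates). Camera axes: x right, y up, looking along -z (the intrinsics and any distortion apply to the point x, -y, -z); pixel columns grow to the right and rows downward; lengths in m; the calibration is good to about 2 mm. A picture is of the moment at which its call begins. get_calibration takes no time and is no camera call.
- hand_in(): hands the job in; it is judged then, once.
Trained networks look in the newest picture that a camera, given by its name, has taken for a name from the list of things; names that differ only in an ending like _2 or _b are one class to them, and where a whole thing is asked for, a point or a joint stands for the part that bears it (a point fixed in the world has none). Each returns a list of dicts, best first, with "confidence" (0 to 1); they miss things now and then, are a little off and sometimes report something else, mostly with a low value. They report only what shows in the picture. A call takes as long as a camera call.
- search_frame(camera, name): "at" ([x, y, z] in m, in world coordinates, good to about 4 mm: the middle of the surface that is visible of it).
The state is a dict: "time": time; "qpos": joint angles; "qvel": joint speeds; "joint_efforts": joint torques, N m; "tool_pos": TCP position; "tool_rot": TCP orientation; "contact_force": force on the tool from outside, world axes, zero at the start; "torque": the same for the moment, N m; "opening": finger opening in m; "grip_force": force on a finger pad.
Only numpy, scipy, OpenCV 4.12 (cv2) and the standard library are available. Lean on these libraries where they do the work, as an engineer would, in place of code of your own. Each camera call takes 0.05 s, during which the arm holds its last target. There are 200 camera calls.

TASK

Bolt the tool chest shut with your fingertips alone, pinching and lifting nothing: push the red knob along its slot until the bolt is fully home in the keeper, then push the knob over and down into the notch at the end of the slot, as far as it goes, so that the bolt is locked. Keep the lid shut and leave the gouge, the mallet, the sharpening stone and the carved shell where they are.

Things in the scene. Friction and masses are not known exactly. Their poses are not given: they have to be found in the camera images.
- chest: Low pale wooden tool chest, 220 mm (x) by 360 mm (y) by 116 mm high, heavy, does not move. Origin: centre of its underside; z up, -x is its front, +y the way the bolt travels to shut. Its flat top (z = 116 mm) is a fixed deck from y = 61 to 180 mm and a hinged lid from y = -180 to 60 mm. On the lid is a steel slide bolt, a rod 16 mm thick, axis along y at x = 20, z = 131 mm.
- housing (a point): Middle of the top face of the bolt's steel housing on the lid: 26 mm wide (x), 123 mm long (y), its top 27 mm above the chest's top. An 11 mm wide slot runs lengthwise in its top, from chest y = -50 to 15 mm; the knob's 8 mm thick stem stands up through it.
- notch (a point): Middle of the notch, in the housing's front (-x) wall, at the rod's height: 13 mm wide (y), it leaves the slot's +y end at right angles and goes down the front wall, making an L. The stem can tip into it only with the bolt 0.0515 m or more along, and then cannot slide back.
- knob_ball (a point): Centre of the red ball, 20 mm across, on the end of the knob's stem, 38 mm from the rod's axis. With the knob upright it is 53 mm above the chest's top, at chest x = 20 mm, y = -45 mm + bolt value; with the knob down in the notch it is about 20 mm above the chest's top, in front (-x side) of the housing at chest x = -18 mm, y = 10 mm.
- keeper (a point): Centre of the bore of the steel keeper on the fixed deck, a bridge 26 mm wide, 24 mm long along y and 27 mm high that the rod's end enters; at chest x = 20, y = 86, z = 131 mm.
- bolt (a joint): Travel of the bolt along chest +y, m: 0 fully drawn back, 0.055 fully home (hard stop). Starts between 0 and 0.018. About 2.5 N of sliding friction; stays where it is left. On the way a light push of a few newtons moves it; over 30 N of finger force in all there is taken for a pinch.
- knob (a joint): Turn of the knob (stem and ball) about the rod's axis, rad: 0 upright (hard stop), 1.45 down to the front (-x) of the chest in the notch (hard stop). Starts at 0. Light friction, about 1 N at the ball; stays where it is left.
- lid (a joint): Opening of the lid about its hinge along the chest's -y end, rad: 0 shut. About 1 kg, held shut by its weight. Starts at 0.
- gouge: Carving gouge lying loose on the lid in front of the bolt, roughly along chest y: octagonal pale wooden handle 115 mm long, 26 mm thick, steel blade 98 mm long. Origin: under the joint of handle and blade, at the lid's surface; x along the blade. To be left alone.
- mallet: Dark round carver's mallet standing on its head on the bench beyond the chest's -y end, 82 mm across, 225 mm high. Origin: centre of its foot. To be left alone.
- stone: Sharpening stone in a dark wooden block, 210 by 66 by 36 mm, on the bench beyond the chest's +y end. Origin: centre of its underside; x along its length. To be left alone.
- shell: Half-finished pale wooden scallop shell, about 140 mm across and 40 mm high, on the bench behind the chest (+x side). Origin: centre of its underside. To be left alone.

How it is judged:
On the way, in this order (a step that is already met when the one before it is completed fails the run):
1. the bolt is pushed along its slot into the keeper, to within 6 mm of its stop, with the knob still upright (value of joint bolt above 0.049 m and value of joint knob below 0.4 rad).
2. the knob is tipped down into the notch (value of joint bolt above 0.049 m and value of joint knob above 1.25 rad), for 0.2 s.
At the end, for the whole second after the job is handed in: The bolt is home in the keeper (within 6 mm of its stop), the knob is down in the notch (within 0.2 rad of its stop), and the lid is shut (under 0.02 rad) (all of step 2 and value of joint lid below 0.02 rad); the robot touches nothing.
It fails at once if the lid is lifted (over 0.06 rad) (value of joint lid above 0.06 rad).
It fails at once if the knob is carried along or over in a pinch instead of being pushed (fingers bear on the bolt or chest with over 30 N in all while the bolt is part way along or the knob part way over) ((contact force between the fingers and chest above 30 N and value of joint bolt between 0.02 and 0.048 m) or (contact force between the fingers and chest above 30 N and value of joint knob between 0.4 and 1 rad)).
It fails at once if the gouge, mallet, stone or shell is moved by over 25 mm (distance of any of gouge, mallet, stone, shell from where it was at the start of the episode above 0.025 m).
It also fails if it takes over 40 s, if anything falls off the work surface, if the arm or the gripper's body presses on something with over 40 N, if the wrist force passes 120 N, or if a joint passes its speed limit or range.

## Working session

There is one attempt and no reset: what is moved stays moved. The work goes in short steps, Python scripts to look and compute and a tool call to move; the robot and the scene stay as the last step left them, time stands still between calls to the robot, and variables do not carry over. Pictures are saved under pics/ and viewed, at most 10 in all, crops included, and the job is handed in when it is done.

Besides the shell and the picture viewer there is one more tool, called by a JSON object that holds its "method" and its "body", one argument or row to a line. step_arm: Moves the arm, as the interface text tells. Its arguments: {"type":"object","properties":{"commands":{"type":"array"},"fingers":{"type":"number"},"grip_force":{"type":"number"}},"required":["commands"]}

```bash
mkdir -p pics; python3 - <<'E'
from cell import *
import cv2
for c in ("scene","top"):
    im=read_camera(c); cv2.imwrite(f"pics/{c}0.png",im[:,:,::-1])
    for n in ("knob_ball","housing","keeper","notch","chest","gouge","mallet"):
        r=search_frame(c,n)
        print(c,n,[( [round(v,4) for v in d["at"]],round(d["confidence"],2)) for d in r[:2]])
s=observe();print(s["time"],s["tool_pos"],s["tool_rot"],s["opening"])
E
```

```text
scene knob_ball [([0.5537, -0.1008, 0.1688], 0.58)]
scene housing [([0.5617, -0.117, 0.117], 0.63)]
scene keeper [([0.5523, -0.0445, 0.1133], 0.92)]
scene notch [([0.5632, -0.1133, 0.113], 0.57)]
scene chest [([0.555, -0.0398, 0.1165], 0.85)]
scene gouge [([0.4766, -0.1804, 0.1321], 0.89)]
scene mallet [([0.6545, -0.2831, 0.1053], 0.73)]
top knob_ball [([0.554, -0.0986, 0.1787], 0.61)]
top housing [([0.5444, -0.1247, 0.1149], 0.79), ([0.5181, -0.0621, 0.114], 0.15)]
top keeper [([0.5446, -0.1258, 0.116], 0.69), ([0.52, -0.0635, 0.1163], 0.63)]
top notch [([0.5484, -0.1221, 0.1178], 0.9)]
top chest [([0.5176, -0.0632, 0.1122], 0.78), ([0.5453, -0.0795, 0.1383], 0.69)]
top gouge [([0.4745, -0.1856, 0.1351], 0.59)]
top mallet [([0.637, -0.2908, 0.1121], 0.92), ([0.5456, -0.1256, 0.1142], 0.15)]
0.8 [ 0.12825289 -0.50911831  0.22675221] [3.14147266e+00 2.99072938e-05 2.46738699e-01] 0.09177842536781529
```

View pics/top0.png

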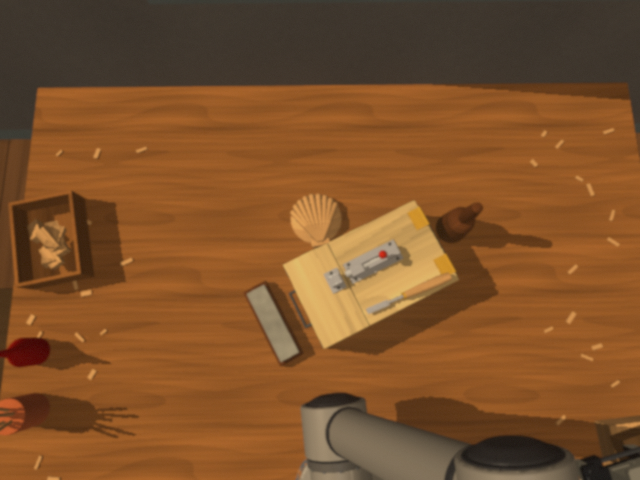

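View pics/scene0.png

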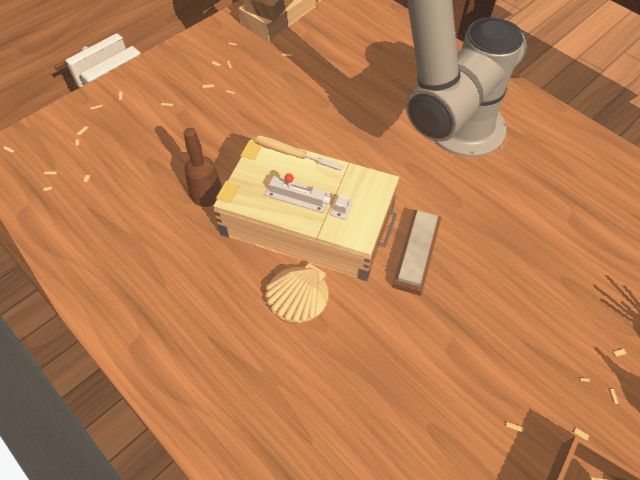

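The top view shows the chest with its top corners near (284,266), (416,201), (458,279) and (325,348), and the ball at (382,254). In the scene view the ball is at (289,178). I'll fit the chest pose from both and check it with an overlay.

```bash
cat > h.py <<'E'
from cell import *
import cv2, numpy as np
from scipy.optimize import least_squares
CAL={c:get_calibration(c) for c in ("scene","top")}
def proj(c,P):
    K=np.array(CAL[c]["camera_matrix"]);T=np.linalg.inv(np.array(CAL[c]["world_from_camera"]))
    p=np.atleast_2d(P)@T[:3,:3].T+T[:3,3]; p=p*[1,-1,-1]; q=p@K.T
    return q[:,:2]/q[:,2:]
def c2w(pose,P):
    x,y,a=pose; P=np.atleast_2d(P); c,s=np.cos(a),np.sin(a)
    return np.c_[x+c*P[:,0]-s*P[:,1], y+s*P[:,0]+c*P[:,1], P[:,2]]
def red(c,im,near,r=14):
    x,y=near; w=im[y-r:y+r,x-r:x+r].astype(int)
    m=(w[...,0]>110)&(w[...,1]<75)&(w[...,2]<75)
    v,u=np.nonzero(m); return np.array([u.mean()+x-r,v.mean()+y-r]),m.sum()
def tri(d):
    return least_squares(lambda X:np.concatenate([proj(c,X)[0]-d[c] for c in d]),[.55,-.1,.17])
E
python3 - <<'E'
from h import *
im={c:cv2.imread(f"pics/{c}0.png")[:,:,::-1] for c in CAL}
C=np.array([[.11,.18,.116],[.11,-.18,.116],[-.11,-.18,.116],[-.11,.18,.116]])
obs={"top":np.array([[284,266],[416,201],[458,279],[325,348]]),"scene":np.array([[363,253],[217,208],[250,138],[398,181]])}
b={}
for c,n in (("top",(382,254)),("scene",(289,178))):
    b[c],k=red(c,im[c],n);print(c,b[c],k)
r=tri(b);ball=r.x;print("ball",ball,r.fun)
f=lambda p,cs:np.concatenate([(proj(c,c2w(p,C))-obs[c]).ravel() for c in cs])
for cs in (("top",),("scene",),("top","scene")):
    s=least_squares(f,[.52,-.09,.4],args=(cs,),loss="soft_l1");print(cs,s.x,np.round(s.fun,1))
p=s.x
x,y,a=p;d=ball[:2]-p[:2];print("ball in chest",np.cos(a)*d[0]+np.sin(a)*d[1],-np.sin(a)*d[0]+np.cos(a)*d[1],ball[2]-.116)
out=[]
for c,(u0,v0,w,h) in (("top",(270,190,200,170)),("scene",(205,125,200,170))):
    k=3;I=cv2.resize(im[c][v0:v0+h,u0:u0+w,::-1].copy(),None,fx=k,fy=k,interpolation=cv2.INTER_CUBIC)
    def q(P):return (((proj(c,c2w(p,P))-[u0,v0]+.5)*k)).astype(np.int32)
    cv2.polylines(I,[q(C)],True,(255,0,0),1)
    H=np.array([[.033,-.068,.143],[.033,.033+.022,.143],[.007,.055,.143],[.007,-.068,.143]])
    cv2.polylines(I,[q([[.02,-.05,.143],[.02,.015,.143]])],False,(0,255,0),1)
    cv2.polylines(I,[q([[.033,.074,.143],[.033,.098,.143],[.007,.098,.143],[.007,.074,.143]])],True,(0,255,0),1)
    out.append(I[:, :400*2])
cv2.imwrite("pics/fit.png",cv2.resize(np.vstack(out),None,fx=.58,fy=.58,interpolation=cv2.INTER_AREA))
cv2.imwrite("pics/fitT.png",out[0])
E
```

```text
top [382.89189189 254.21621622] 37
scene [nan nan] 0h.py:15: RuntimeWarning: Mean of empty slice.
  v,u=np.nonzero(m); return np.array([u.mean()+x-r,v.mean()+y-r]),m.sum()
  ret = ret.dtype.type(ret / rcount)
Traceback (most recent call last):
  File "h.py", line 17, in tri
    return least_squares(lambda X:np.concatenate([proj(c,X)[0]-d[c] for c in d]),[.55,-.1,.17])
ValueError: Residuals are not finite in the initial point.
```

```bash
sed -i 's/    m=(w.*/    m=(w[...,0]>100)\&(w[...,1]<.5*w[...,0])\&(abs(w[...,1]-w[...,2])<45)\&(w[...,0]-w[...,2]>70)/' h.py
cat > fit.py <<'E'
from h import *
im={c:cv2.imread(f"pics/{c}0.png")[:,:,::-1] for c in CAL}
C=np.array([[.11,.18,.116],[.11,-.18,.116],[-.11,-.18,.116],[-.11,.18,.116]])
obs={"top":np.array([[284,266],[416,201],[458,279],[325,348]]),"scene":np.array([[363,253],[217,208],[250,138],[398,181]])}
b={}
for c,n in (("top",(382,254)),("scene",(289,178))):
    b[c],k=red(c,im[c],n);print(c,b[c],k)
r=tri(b);ball=r.x;print("ball",ball,r.fun)
f=lambda p,cs:np.concatenate([(proj(c,c2w(p,C))-obs[c]).ravel() for c in cs])
for cs in (("top",),("scene",),("top","scene")):
    s=least_squares(f,[.52,-.09,.4],args=(cs,),loss="soft_l1");print(cs,s.x,np.round(s.fun,1))
p=s.x
x,y,a=p;d=ball[:2]-p[:2];print("ball in chest",np.cos(a)*d[0]+np.sin(a)*d[1],-np.sin(a)*d[0]+np.cos(a)*d[1],ball[2]-.116)
out=[]
for c,(u0,v0,w,h) in (("top",(270,190,200,170)),("scene",(205,125,200,140))):
    k=3;I=cv2.resize(im[c][v0:v0+h,u0:u0+w,::-1].copy(),None,fx=k,fy=k,interpolation=cv2.INTER_CUBIC)
    def q(P):return (((proj(c,c2w(p,P))-[u0,v0]+.5)*k)).astype(np.int32)
    cv2.polylines(I,[q(C)],True,(255,0,0),1)
    cv2.polylines(I,[q([[.02,-.05,.143],[.02,.015,.143]])],False,(0,255,0),1)
    cv2.polylines(I,[q([[.11,.0605,.116],[-.11,.0605,.116]])],False,(0,255,0),1)
    cv2.polylines(I,[q([[.033,.074,.143],[.033,.098,.143],[.007,.098,.143],[.007,.074,.143]])],True,(0,255,0),1)
    out.append(I)
cv2.imwrite("pics/fit.png",cv2.resize(np.vstack(out),None,fx=.64,fy=.64,interpolation=cv2.INTER_AREA))
E
python3 fit.py
```

```text
top [382.15384615 254.        ] 39
scene [288.67924528 177.58490566] 53
ball [ 0.55016389 -0.09841288  0.16804008] [ 0.22998861 -0.17421865  0.25982035  0.07126104]
('top',) [ 0.51462218 -0.07848666  0.45241331] [-0.4 -1.2 -0.6 -1.   2.   0.6 -0.   1.4]
('scene',) [ 0.52880186 -0.07259982  0.43770154] [ 3.8  5.6 -7.8 -0.   1.2 -0.7 -1.1 -1. ]
('top', 'scene') [ 0.5177171  -0.07757123  0.45325851] [-0.7 -2.4 -1.1 -2.3  1.6 -0.7 -0.4  0.1  6.9  0.1 -5.  -3.   2.2 -3.6
  0.1 -6. ]
ball in chest 0.02004397270275876 -0.032945526149647165 0.052040075277333994
```

View pics/fit.png

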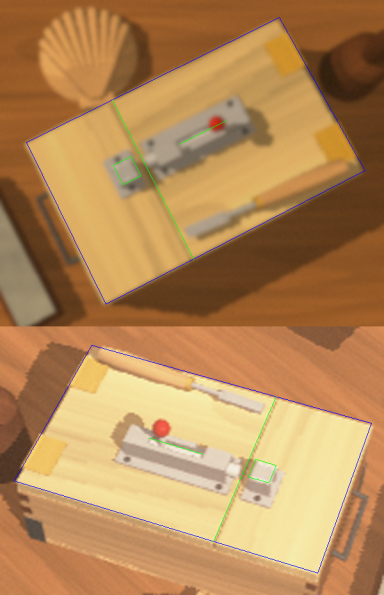

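The overlay fits both views: lid seam, keeper and slot all line up. In the chest frame the ball is at x=20, y=-33 and 52 mm above the top, so the bolt is at about 12 mm, as specified. With yaw set to 0.453, tool x is chest +x and tool y is chest -y. I'll turn, rise and move in behind the knob.

{"method": "step_arm", "body": {
  "commands": [
    {"translation": [0, 0, -20], "roll": -0.069},
    {"translation": [0, 0, -20], "roll": -0.069},
    {"translation": [0, 0, -20], "roll": -0.068},
    {"translation": [0, 0, 0], "roll": 0}
  ],
  "fingers": 0,
  "grip_force": 20
}}

```text
time: 1.13
tool_pos: [0.1285, -0.5107, 0.2907]
tool_rot: [3.135, 0.002, 0.456]
contact_force: [0.6, -0.6, -0.0]
opening: 0.0696
grip_force: 0.0
```

{"method": "step_arm", "body": {
  "commands": [
    {"translation": [28, -6.3, 0], "roll": 0},
    {"translation": [28, -6.3, 0], "roll": 0},
    {"translation": [28, -6.3, 0], "roll": 0},
    {"translation": [28, -6.3, 0], "roll": 0},
    {"translation": [28, -6.3, 0], "roll": 0},
    {"translation": [28, -6.3, 0], "roll": 0},
    {"translation": [28, -6.3, 0], "roll": 0},
    {"translation": [28, -6.3, 0], "roll": 0},
    {"translation": [28, -6.3, 0], "roll": 0},
    {"translation": [28, -6.3, 0], "roll": 0},
    {"translation": [28, -6.3, 0], "roll": 0},
    {"translation": [28, -6.3, 0], "roll": 0},
    {"translation": [28, -6.3, 0], "roll": 0},
    {"translation": [28, -6.3, 0], "roll": 0},
    {"translation": [28, -6.3, 0], "roll": 0},
    {"translation": [28, -6.3, 0], "roll": 0},
    {"translation": [28, -6.3, 0], "roll": 0},
    {"translation": [28, -6.3, 0], "roll": 0},
    {"translation": [28, -6.3, 0], "roll": 0},
    {"translation": [28, -6.3, 0], "roll": 0}
  ]
}}

```text
time: 2.8
tool_pos: [0.5776, -0.1496, 0.2859]
tool_rot: [-3.141, 0.001, 0.452]
contact_force: [-0.2, -0.2, -0.4]
opening: 0.0004
grip_force: 0.0
```

```bash
cat > st.py <<'E'
from h import *
import sys
P=(0.5177,-0.0776,0.4533)
def st():
    s=observe();a=P[2];d=np.array(s["tool_pos"][:2])-P[:2]
    print("t",round(s["time"],2),"chest mm",np.round([1e3*(np.cos(a)*d[0]+np.sin(a)*d[1]),1e3*(-np.sin(a)*d[0]+np.cos(a)*d[1]),1e3*s["tool_pos"][2]],1),"rot",np.round(s["tool_rot"],3),"F",np.round(s["contact_force"],1),"open",round(s["opening"],4))
    return s
def look(tag):
    for c in CAL: cv2.imwrite(f"pics/{c}{tag}.png",read_camera(c)[:,:,::-1])
if __name__=="__main__":
    st()
    if len(sys.argv)>1:
        look(sys.argv[1])
        A=[cv2.resize(cv2.imread(f"pics/{c}{sys.argv[1]}.png")[v:v+150,u:u+200],None,fx=2,fy=2,interpolation=cv2.INTER_CUBIC) for c,u,v in (("top",270,190),("scene",200,80))]
        cv2.imwrite(f"pics/m{sys.argv[1]}.png",np.hstack(A))
E
python3 st.py 1
```

```text
t 2.8 chest mm [ 22.3 -91.  285.9] rot [-3.141e+00  1.000e-03  4.520e-01] F [-0.2 -0.2 -0.4] open 0.0004
```

View pics/m1.png

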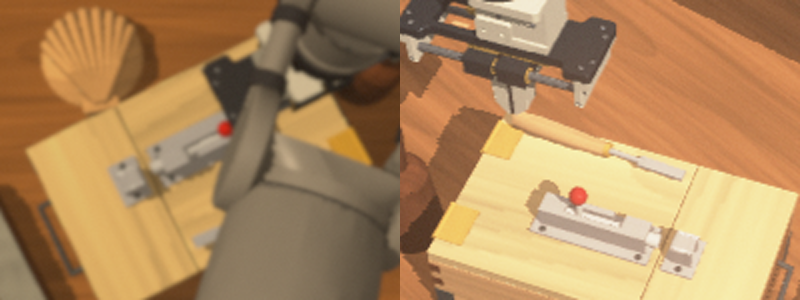

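The fingertips, at (510,120) in the right-hand crop, hang shut above the lid behind the knob, and the ball is at (578,196), still unmoved. I'll descend to about 155 mm.

{"method": "step_arm", "body": {
  "commands": [
    {"translation": [-2, 0, 22], "roll": 0},
    {"translation": [0, 0, 22], "roll": 0},
    {"translation": [0, 0, 22], "roll": 0},
    {"translation": [0, 0, 22], "roll": 0},
    {"translation": [0, 0, 22], "roll": 0},
    {"translation": [0, 0, 22], "roll": 0},
    {"translation": [0, 0, 0], "roll": 0}
  ]
}}

```text
time: 3.48
tool_pos: [0.5717, -0.1512, 0.1498]
tool_rot: [-3.135, 0.006, 0.452]
contact_force: [-1.4, 0.6, -1.6]
opening: 0.0005
grip_force: 0.0
```

{"method": "step_arm", "body": {
  "commands": [
    {"translation": [0, -6, 0], "roll": 0},
    {"translation": [0, -6, 0], "roll": 0},
    {"translation": [0, -4, 0], "roll": 0},
    {"translation": [0, -4, 0], "roll": 0},
    {"translation": [0, -4, 0], "roll": 0},
    {"translation": [0, -4, 0], "roll": 0},
    {"translation": [0, -4, 0], "roll": 0},
    {"translation": [0, -4, 0], "roll": 0},
    {"translation": [0, 0, 0], "roll": 0}
  ]
}}

```text
time: 4.23
tool_pos: [0.5592, -0.119, 0.1551]
tool_rot: [3.141, -0.0, 0.453]
contact_force: [0.1, -1.4, 0.6]
opening: 0.0005
grip_force: 0.3
```

```bash
python3 st.py 2
```

```text
t 4.23 chest mm [ 19.2 -55.4 155.1] rot [ 3.141 -0.     0.453] F [ 0.1 -1.4  0.6] open 0.0005
```

View pics/m2.png

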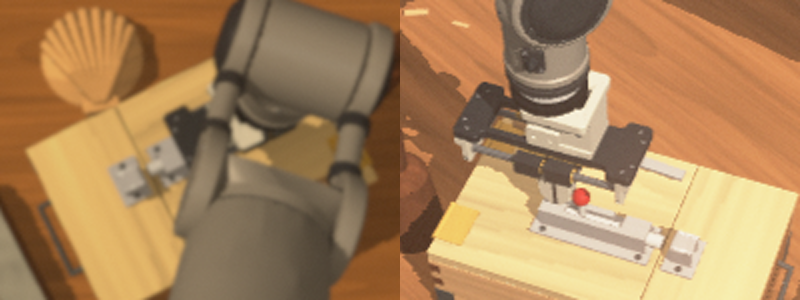

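The fingertips now rest against the ball, at (581,197) in the right-hand crop, with about 1.4 N. I'll push the bolt along.

{"method": "step_arm", "body": {
  "commands": [
    {"translation": [0, -4, 0], "roll": 0},
    {"translation": [0, -4, 0], "roll": 0},
    {"translation": [0, -4, 0], "roll": 0},
    {"translation": [0, -4, 0], "roll": 0},
    {"translation": [0, -4, 0], "roll": 0},
    {"translation": [0, -4, 0], "roll": 0},
    {"translation": [0, -4, 0], "roll": 0},
    {"translation": [0, -4, 0], "roll": 0},
    {"translation": [0, -4, 0], "roll": 0},
    {"translation": [0, 0, 0], "roll": 0}
  ]
}}

```text
time: 5.17
tool_pos: [0.543, -0.086, 0.1547]
tool_rot: [-3.141, 0.0, 0.453]
contact_force: [0.5, -1.1, 0.0]
opening: 0.0004
grip_force: 0.4
```

{"method": "step_arm", "body": {
  "commands": [
    {"translation": [0, -2, 0], "roll": 0},
    {"translation": [0, -2, 0], "roll": 0},
    {"translation": [0, -1, 0], "roll": 0},
    {"translation": [0, 0, 0], "roll": 0}
  ]
}}

```text
time: 5.5
tool_pos: [0.5411, -0.0823, 0.1547]
tool_rot: [-3.142, 0.0, 0.453]
contact_force: [1.4, -1.2, 0.2]
opening: 0.0006
grip_force: 0.9
```

```bash
cat >> st.py <<'E'
    if len(sys.argv)>2:
        im=cv2.imread(f"pics/scene{sys.argv[1]}.png")[:,:,::-1]
        n=proj("scene",c2w(P,[[.02,float(sys.argv[2])/1e3,.169]]))[0];u,k=red("scene",im,tuple(n.astype(int)),r=16)
        for y in range(-40,20): pass
        s=least_squares(lambda y:proj("scene",c2w(P,[[.02,y[0],.169]]))[0]-u,[0.0]);print("ball y mm",s.x*1e3,s.fun,k)
E
python3 st.py 3 5
```

```text
t 5.5 chest mm [ 19.  -14.5 154.7] rot [-3.142  0.     0.453] F [ 1.4 -1.2  0.2] open 0.0006
ball y mm [11.30730297] [ 0.13153254 -0.45558673] 54
```

{"method": "step_arm", "body": {
  "commands": [
    {"translation": [0, -1, 0], "roll": 0},
    {"translation": [0, -1, 0], "roll": 0},
    {"translation": [0, 0, 0], "roll": 0}
  ]
}}

```text
time: 5.85
tool_pos: [0.5406, -0.0811, 0.1548]
tool_rot: [3.14, -0.0, 0.453]
contact_force: [2.1, -3.0, 0.4]
opening: 0.0006
grip_force: 2.3
```

{"method": "step_arm", "body": {
  "commands": [
    {"translation": [0, -1, 0], "roll": 0},
    {"translation": [0, -1, 0], "roll": 0},
    {"translation": [0, 0, 0], "roll": 0}
  ]
}}

```text
time: 6.1
tool_pos: [0.5405, -0.0807, 0.155]
tool_rot: [3.137, -0.001, 0.453]
contact_force: [5.0, -8.7, -2.0]
opening: 0.0009
grip_force: 5.1
```

```bash
python3 st.py 4 8
```

```text
t 6.1 chest mm [ 19.2 -12.8 155. ] rot [ 3.137e+00 -1.000e-03  4.530e-01] F [ 5.  -8.7 -2. ] open 0.0009
ball y mm [11.90462035] [ 0.09886518 -0.34243733] 54
```

The force rise to about 10 N shows the bolt is at its hard stop. I'll back off, lift over, and come down on the +x side of the knob at y=10.

{"method": "step_arm", "body": {
  "commands": [
    {"translation": [0, 8, 0], "roll": 0},
    {"translation": [0, 10, 0], "roll": 0},
    {"translation": [0, 0, -20], "roll": 0},
    {"translation": [0, 0, -25], "roll": 0},
    {"translation": [16, 0, 0], "roll": 0},
    {"translation": [20, 0, 0], "roll": 0},
    {"translation": [0, -20, 0], "roll": 0},
    {"translation": [0, -21, 0], "roll": 0},
    {"translation": [0, 0, 0], "roll": 0},
    {"translation": [0, 0, 20], "roll": 0},
    {"translation": [0, 0, 20], "roll": 0},
    {"translation": [0, 0, 10], "roll": 0},
    {"translation": [0, 0, 0], "roll": 0},
    {"translation": [0, 0, 0], "roll": 0}
  ]
}}

```text
time: 7.37
tool_pos: [0.5617, -0.0427, 0.1495]
tool_rot: [-3.141, 0.001, 0.452]
contact_force: [-0.4, 0.3, 0.7]
opening: 0.0005
grip_force: 0.0
```

```bash
python3 st.py 5
```

```text
t 7.37 chest mm [ 54.9  12.1 149.5] rot [-3.141e+00  1.000e-03  4.520e-01] F [-0.4  0.3  0.7] open 0.0005
```

View pics/m5.png

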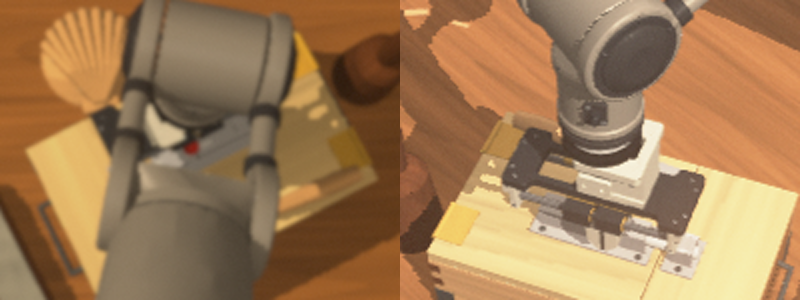

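The closed fingers stand on the +x side, and the ball, at (192,147) in the left-hand crop, is just in front of them. I'll sweep towards -x.

{"method": "step_arm", "body": {
  "commands": [
    {"translation": [-5, 0, 0], "roll": 0},
    {"translation": [-5, 0, 0], "roll": 0},
    {"translation": [-5, 0, 0], "roll": 0},
    {"translation": [-4, 0, 0], "roll": 0},
    {"translation": [-4, 0, 0], "roll": 0},
    {"translation": [-4, 0, 0], "roll": 0},
    {"translation": [-4, 0, 0], "roll": 0},
    {"translation": [-4, 0, 0], "roll": 0},
    {"translation": [-4, 0, 0], "roll": 0},
    {"translation": [-4, 0, 0], "roll": 0},
    {"translation": [0, 0, 0], "roll": 0}
  ]
}}

```text
time: 8.38
tool_pos: [0.5223, -0.0616, 0.1497]
tool_rot: [-3.141, 0.001, 0.453]
contact_force: [-0.1, -0.2, -0.1]
opening: 0.0004
grip_force: 0.2
```

{"method": "step_arm", "body": {
  "commands": [
    {"translation": [-3, 0, 0], "roll": 0},
    {"translation": [-3, 0, 0], "roll": 0},
    {"translation": [-3, 0, 0], "roll": 0},
    {"translation": [0, 0, 0], "roll": 0}
  ]
}}

```text
time: 8.72
tool_pos: [0.5145, -0.0655, 0.1497]
tool_rot: [-3.142, 0.001, 0.453]
contact_force: [0.8, -0.6, 0.1]
opening: 0.0006
grip_force: 0.4
```

```bash
python3 st.py
```

```text
t 8.72 chest mm [  2.4  12.3 149.7] rot [-3.142e+00  1.000e-03  4.530e-01] F [ 0.8 -0.6  0.1] open 0.0006
```

{"method": "step_arm", "body": {
  "commands": [
    {"translation": [-3, 0, 0], "roll": 0},
    {"translation": [-3, 0, 0], "roll": 0},
    {"translation": [-3, 0, 0], "roll": 0},
    {"translation": [0, 0, 0], "roll": 0}
  ]
}}

```text
time: 9.05
tool_pos: [0.5062, -0.0694, 0.1497]
tool_rot: [-3.141, 0.001, 0.453]
contact_force: [-0.8, -0.5, 0.1]
opening: 0.0005
grip_force: 0.2
```

{"method": "step_arm", "body": {
  "commands": [
    {"translation": [-4, 0, 0], "roll": 0},
    {"translation": [-4, 0, 0], "roll": 0},
    {"translation": [-4, 0, 0], "roll": 0},
    {"translation": [0, 0, 0], "roll": 0}
  ]
}}

```text
time: 9.38
tool_pos: [0.4954, -0.0747, 0.1497]
tool_rot: [-3.141, 0.001, 0.452]
contact_force: [0.4, -0.2, 1.0]
opening: 0.0009
grip_force: 0.1
```

```bash
python3 st.py
```

```text
t 9.38 chest mm [-18.8  12.4 149.7] rot [-3.141e+00  1.000e-03  4.520e-01] F [ 0.4 -0.2  1. ] open 0.0009
```

Now over the ball. I'll press it down to its stop.

{"method": "step_arm", "body": {
  "commands": [
    {"translation": [0, 0, 1], "roll": 0},
    {"translation": [0, 0, 1], "roll": 0},
    {"translation": [0, 0, 1], "roll": 0},
    {"translation": [0, 0, 0], "roll": 0},
    {"translation": [0, 0, 0], "roll": 0}
  ]
}}

```text
time: 9.8
tool_pos: [0.4962, -0.0743, 0.1465]
tool_rot: [-3.141, 0.0, 0.453]
contact_force: [0.6, -1.0, -0.7]
opening: 0.0007
grip_force: 0.0
```

{"method": "step_arm", "body": {
  "commands": [
    {"translation": [0, 0, 1], "roll": 0},
    {"translation": [0, 0, 1], "roll": 0},
    {"translation": [0, 0, 0], "roll": 0},
    {"translation": [0, 0, 0], "roll": 0}
  ]
}}

```text
time: 10.13
tool_pos: [0.4963, -0.0744, 0.1452]
tool_rot: [3.141, -0.0, 0.453]
contact_force: [-2.2, 1.1, 5.6]
opening: 0.0003
grip_force: 2.6
```

The force rises at 145 mm, where the ball's top should be at its stop. I'll retreat and look.

{"method": "step_arm", "body": {
  "commands": [
    {"translation": [0, 0, -10], "roll": 0},
    {"translation": [0, 0, -25], "roll": 0},
    {"translation": [0, 0, -30], "roll": 0},
    {"translation": [0, 0, -30], "roll": 0},
    {"translation": [-20, 0, -20], "roll": 0},
    {"translation": [-30, 0, 0], "roll": 0},
    {"translation": [-30, 0, 0], "roll": 0},
    {"translation": [-25, 0, 0], "roll": 0},
    {"translation": [-15, 0, 0], "roll": 0},
    {"translation": [0, 0, 0], "roll": 0},
    {"translation": [0, 0, 0], "roll": 0}
  ]
}}

```text
time: 11.05
tool_pos: [0.3883, -0.1271, 0.2599]
tool_rot: [3.141, -0.001, 0.451]
contact_force: [0.9, 0.1, -0.8]
opening: 0.0006
grip_force: 0.0
```

```bash
python3 st.py 6; python3 - <<'E'
from h import *
P=(0.5177,-0.0776,0.4533)
im=cv2.imread("pics/scene6.png")[:,:,::-1]
n=proj("scene",c2w(P,[[-.018,.010,.136]]))[0];print("expected",n,"seen",red("scene",im,tuple(n.astype(int))))
E
```

```text
t 11.05 chest mm [-138.    12.2  259.9] rot [ 3.141e+00 -1.000e-03  4.510e-01] F [ 0.9  0.1 -0.8] open 0.0006
expected [313.94432598 179.26465962] seen (array([314.84782609, 179.89130435]), np.int64(46))
```

View pics/m6.png

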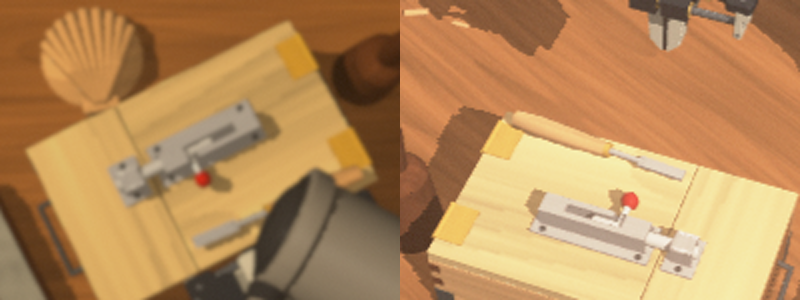

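The ball, at (203,178) in the left crop and (629,200) in the right, is down in front of the housing, within 1 px of its locked position. The rod is in the keeper, the lid is shut and nothing else has moved.

```bash
python3 -c "from cell import *; print(hand_in())"
```

```text
the job is handed in; nothing more can be done
None
```

The bolt is pushed fully home and the knob is down in its notch. In the last camera view the lid is shut and the other objects look unmoved. The job was handed in after about 11 s of robot time, but no verdict came back.

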